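Cap the open receptacle on the connection box

TASK

The lesson is over and one receptacle on the grey connection box has been left uncapped. Swing its captive dust cap over onto the receptacle and screw it down clockwise until it is fully home; leave the other two caps screwed down and do not disturb the loose things lying on the desk.

Things in the scene. Friction and masses are not known exactly. Their poses are not given: they have to be found in the camera images.
- box: grey connection box bolted to the desk, 172 x 372 mm, black top 62 mm above the desk; origin at the centre of its underside, y along its length, its -x side is the side of the caps' hinges. Three equal upright receptacles stand in a row along y, 105 mm apart, on the line x = 12 mm, each with its own captive dust cap. Two are capped; which one is open varies
- socket_a (a point): the open receptacle, to be capped: round steel neck, 36 mm diameter, on a 60 mm square flange. The point is the centre of its mouth, 29 mm above the box's top. z up; its -x points from the receptacle to the hinge of its cap's arm
- hinge_a (a point): middle of the hinge line of the open cap's arm, 44 mm from the receptacle's axis (in -x of socket_a) and 9 mm above the box's top; the hinge line runs along y; does not move with the arm
- grip_a (a point): centre of the ribbed grip of the open receptacle's cap (dark green, 51 mm diameter, 31 mm high, grip = upper 25 mm), on its axis, 12.5 mm under its flat top; z from mouth to top. 44 mm from the hinge line along the arm, 14.5 mm on its top side. Arm down: it is on the receptacle's axis, 23.5 mm above the box's top; the arm's ring (59 mm diameter) round its foot reaches 10 mm above the box's top
- swing_a (a joint): hinge of the open cap's arm, rad: 0 = arm flat, cap down over the receptacle; 1.6 = cap on edge beside the receptacle, its mouth towards it; 1.9 = leant back to the stop. Stiff (0.07 N m, some 2 N at the cap), stays where left. Shut fingers can push it over from behind the closed top, then press it lightly down
- cap_a (a joint): turn of the open cap in its arm's ring, rad, grows clockwise seen on its closed top, -0.3 to 2.3 (stop); needs 0.05 N m, stays where left. Its lugs pass the gaps of the thread only from -0.3 to about 0.3 (as found); turned further while up, the cap stays some 12 mm too high until turned back. Once down, turning clockwise draws it the last 1 to 2 mm home; 2.3 = fully home
- swing_b (a joint): hinge of a neighbour's cap arm, as swing_a; down (0) and to stay so
- swing_c (a joint): hinge of the other neighbour's cap arm, as swing_a; down (0) and to stay so
- cap_b (a joint): turn of a neighbour's cap, as cap_a; home (2.2 to 2.3) and to stay so
- cap_c (a joint): turn of the other neighbour's cap, as cap_a; home (2.2 to 2.3) and to stay so
- screwdriver: loose yellow screwdriver, 200 mm, lying by the box; origin at the middle of its underside
- spanner: loose steel spanner, 150 mm, lying by the box; origin at the middle of its underside
- torch: loose dark pocket torch, 130 mm long, 34 mm head, lying beside the box; origin at the middle of its underside
- spare_cap: loose dark green spare cap, 51 mm diameter, 27 mm high, lying mouth up beside the box, not on any arm; origin at the centre of its underside
- mug: loose blue mug, 80 mm diameter, 92 mm high, on the left of the desk; origin at the centre of its underside
- headset: loose headset with olive ear cups, 190 mm wide, 84 mm high, lying on the right of the desk; origin on the desk between its cups

How it is judged:
By the outcome, as a careful person would: the job done as asked, in the order asked, and still so for the second after the job is handed in, with the robot touching nothing.
It also fails if it takes over 51 s, if anything falls off the work surface, if the arm or the gripper's body presses on something with over 40 N, if the wrist force passes 120 N, or if a joint passes its speed limit or range.

ROBOT

A 7-joint arm with a two-finger parallel gripper is mounted at the origin on the work surface. World frame = base frame: x ahead of the robot, y to its left, z up, the work surface at z = 0. Lengths are in m, angles in rad, forces in N, time in s.
With the tool pointing down it reaches from about 0.425 to 0.925 m from the base axis. Payload 6.8 kg.
Tool frame: the origin (TCP) lies on the mounting face of the last link; the fingertips stand 173 mm ahead of it and the grasp point (between the pads) lies 155 mm ahead of it (grip_point_offset is the distance from the TCP to the grasp point, in m); x points along the fingers, z is the direction in which the jaws open and shut, and the axes are right-handed (so a half turn about x gives the same grasp; the last joint's range is limited). The gripper opens to 85 mm and grips with 20 to 120 N. Pads are 22 mm wide; open, the fingers measure 114 mm over their backs; the gripper's body (76 mm by 85 mm) begins 54 mm behind the grasp point. The pads swing forward as they close: fully open they stand 13 mm farther back than shut.
Start: joints at [1.129, 0.477, 0.022, 1.555, -0.011, 1.109, -0.083], TCP at [0.221, -0.638, 0.405] pointing down, gripper open.
Joint ranges: [-2.96, 2.96], [-0.34, 2.1], [-1.41, 1.46], [0.24, 2.44], [-1.37, 4.51], [0.17, 1.92], [-2.96, 2.96]. Speed limits (rad/s): [2.39, 2.39, 3.14, 3.14, 3.14, 3.14, 3.14].

INTERFACE

Orientations are given as a rotation vector (axis times angle).
In Python, from bench import * gives the robot as it stands. The module is installed in compiled form; this text tells all that it offers.
- The arm moves only by the tool servo_tool, never from a script. Its argument "motion" is a list of rows, each a list of 5 numbers: the shift along the tool's x, y, z in m, then the turn about the tool's x in degrees, then the gripper command: -1 is fully open, 1 is shut, values between are in proportion. In form: [[dx, dy, dz, turn, fingers], ...]. A call has 1 to 8 rows; each row is the pose to reach, as a shift and turn from the pose measured when the call began, along the tool's axes at that moment; what a row does not reach only later rows make up. A row lasts 1/10 s, in which the tool goes at most 50 mm and 8.59 degrees, less where a joint would pass 70% of its speed; a pose out of reach is approached as far as the arm can. A call with a gripper value outside its range is refused whole. The fingers move at their own pace and stop on an object; "force" is the grip in N (left out, the last holds). Time passes only in rows, so rows that repeat a pose let the fingers close. It gives the time, the measured TCP pose, the force and the opening at its end, in the units of the state.
- get_obs(): the state, without advancing time (a new reading comes with each control period).
- grab_frame(name): name is "side" or "top" or "wrist"; returns the picture (400x640x3 uint8, red, green, blue); there is no depth.
- camera_params(name): a dict with "mtx" (3x3 intrinsics, pixels), "world_to_cam" (4x4, takes a point from world to camera coordinates); the wrist camera has in their place "T_tool_cam" (4x4, takes a point from camera to tool coordinates, whose origin is the TCP and whose axes are the tool frame's). Camera axes: x right, y down, z forward; pixel columns grow to the right and rows downward; lengths in m; the calibration is good to about 2 mm. The wrist camera is an equidistant fisheye: a pixel r from the principal point sees the ray r / f radians off the axis. A picture is of the moment at which its call begins: read the wrist's pose just before it. camera_params takes no time and is no camera call.
- hand_in(): hands the job in, once; it reports no verdict.
The state is a dict: "clock": time; "joints": joint angles; "qvel": joint speeds; "tau": joint torques, N m; "tcp_pos": TCP position; "orientation": TCP orientation; "contact_force": force on the tool from outside, world axes, zero at the start; "moment": the same for the moment, N m; "grip_width": finger opening in m.
Only numpy, scipy, OpenCV 4.12 (cv2) and the standard library are available. Lean on these libraries where they do the work, as an engineer would, in place of code of your own. Each camera call takes 0.05 s, during which the arm holds its last target. There are 200 camera calls.

## Working session

There is one attempt and no reset: what is moved stays moved. The work goes in short steps, Python scripts to look and compute and a tool call to move; the robot and the scene stay as the last step left them, time stands still between calls to the robot, and variables do not carry over. Pictures are saved under pics/ and viewed, about 8 in all and at most 12, crops included, and the job is handed in when it is done.

Besides the shell and the picture viewer there is one more tool, called after ">>>" as name(argument=value, ...) on one line, values as JSON. servo_tool: Moves the arm, as the interface text tells. Its arguments: {"type":"object","properties":{"motion":{"type":"array","items":{"type":"array","items":{"type":"number"}}},"force":{"type":"number"}},"required":["motion"]}

```bash
mkdir -p pics
cat > h.py <<'E'
from bench import *
import numpy as np, cv2
from scipy.spatial.transform import Rotation as R
def ray(name,u,v):
    p=camera_params(name); d=np.linalg.inv(p['mtx'])@[u,v,1.]; T=np.linalg.inv(p['world_to_cam'])
    return T[:3,3], T[:3,:3]@d
def onz(name,u,v,z):
    o,d=ray(name,u,v); return o+d*(z-o[2])/d[2]
def proj(name,P):
    p=camera_params(name); c=p['world_to_cam']@np.append(P,1); q=p['mtx']@c[:3]; return q[:2]/q[2]
def save(name,fn):
    f=grab_frame(name); cv2.imwrite('pics/'+fn,f[:,:,::-1]); return f
E
python3 - <<'E'
from h import *
o=get_obs(); print({k:np.round(v,3) for k,v in o.items()}); print(R.from_rotvec(o['orientation']).as_matrix().round(3))
for n in ['top','side']:
    save(n,n+'0.png'); p=camera_params(n); print(n,p['mtx'].round(1).tolist(),np.linalg.inv(p['world_to_cam']).round(3).tolist())
print(camera_params('wrist'))
E
```

```text
{'clock': np.float64(0.0), 'joints': array([ 1.129,  0.478,  0.022,  1.556, -0.011,  1.109, -0.083]), 'qvel': array([ 0.001,  0.   , -0.001, -0.002,  0.002, -0.001,  0.001]), 'tau': array([-0.0000e+00, -5.9647e+01,  1.6080e+00, -2.8120e+01,  1.2000e-02,
        9.0000e-03, -0.0000e+00]), 'tcp_pos': array([ 0.221, -0.637,  0.404]), 'orientation': array([ 0.961,  1.35 , -0.959]), 'contact_force': array([-0.289, -0.393,  0.185]), 'moment': array([0.069, 0.042, 0.035]), 'grip_width': np.float64(0.085)}
[[-0.001  0.945  0.328]
 [ 0.002  0.328 -0.945]
 [-1.    -0.    -0.002]]
top [[373.6, 0.0, 320.1], [0.0, 373.6, 200.1], [0.0, 0.0, 1.0]] [[0.008, -0.985, 0.174, 0.335], [-1.0, -0.007, 0.004, -0.042], [-0.003, -0.174, -0.985, 1.158], [0.0, 0.0, 0.0, 1.0]]
side [[492.1, 0.0, 321.7], [0.0, 492.1, 198.9], [0.0, 0.0, 1.0]] [[-0.789, -0.479, 0.384, 0.045], [-0.614, 0.603, -0.509, 0.635], [0.012, -0.638, -0.77, 1.098], [0.0, 0.0, 0.0, 1.0]]
{'mtx': array([[309.70691629,   0.        , 314.27786041],
       [  0.        , 309.70691629, 202.60839494],
       [  0.        ,   0.        ,   1.        ]]), 'T_tool_cam': array([[ 8.92470747e-04, -2.94042080e-01,  9.55792058e-01,
         2.99700437e-02],
       [ 2.08680387e-04, -9.55792363e-01, -2.94042369e-01,
         7.56464026e-02],
       [ 9.99999580e-01,  4.61879269e-04, -7.91655909e-04,
         3.70182500e-04],
       [ 0.00000000e+00,  0.00000000e+00,  0.00000000e+00,
         1.00000000e+00]])}
```

View pics/top0.png

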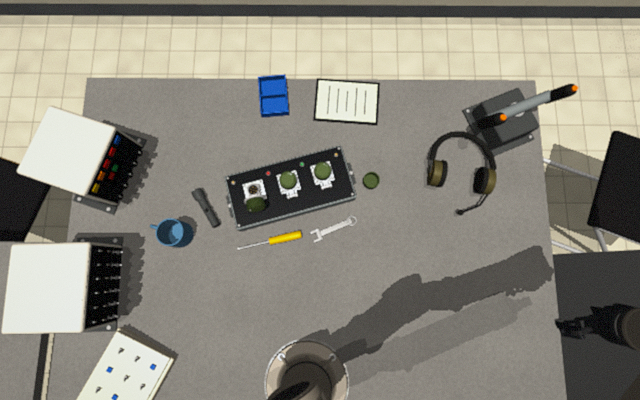

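View pics/side0.png

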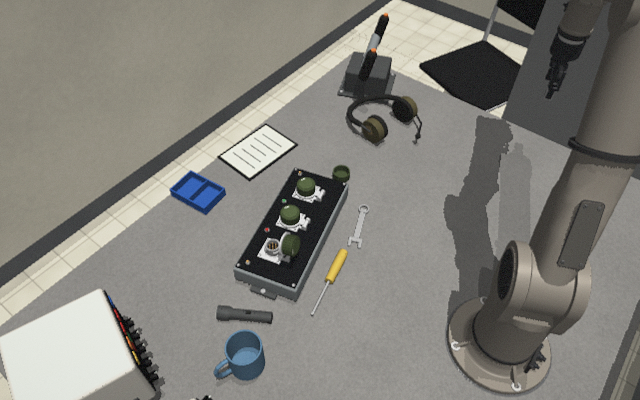

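The top view shows the open receptacle at about (253,188) with its cap on edge on the robot side at (256,204). The capped ones are at (289,179) and (322,171). The spare cap is at (371,180), the torch at (206,207), and the screwdriver and spanner are in front of the box.

Run:
```python
from h import *
f=cv2.imread('pics/top0.png'); hsv=cv2.cvtColor(f,cv2.COLOR_BGR2HSV)
m=cv2.inRange(hsv,(30,50,25),(80,255,255))
n,l,s,c=cv2.connectedComponentsWithStats(m)
for i in range(1,n):
    if s[i,4]>40: print('green',s[i],c[i].round(1),onz('top',*c[i],.095).round(3))
w=cv2.inRange(hsv,(0,0,170),(180,60,255))
w[:, :235]=0; w[:,345:]=0; w[:145]=0; w[215:]=0
n,l,s,c=cv2.connectedComponentsWithStats(w)
for i in range(1,n):
    if s[i,4]>15: print('white',s[i],c[i].round(1),onz('top',*c[i],.066).round(3))
a=cv2.resize(f[140:260,180:390],None,fx=3.8,fy=3.8,interpolation=cv2.INTER_CUBIC)
g=cv2.imread('pics/side0.png');b=cv2.resize(g[160:330,210:400],None,fx=3,fy=3)
cv2.imwrite('pics/topc.png',a)
```

```text
green [314 161  17  18 230] [322.  170.1] [ 0.611 -0.042  0.095]
green [280 170  16  19 227] [287.4 179.5] [0.582 0.058 0.095]
green [363 172  17  17 219] [370.9 179.9] [ 0.583 -0.185  0.095]
green [246 197  20  16 240] [255.2 204.3] [0.508 0.149 0.095]
white [310 165  25  24 182] [322.6 179.3] [ 0.59  -0.044  0.066]
white [292 170   6   7  17] [294.6 172.6] [0.61  0.04  0.066]
white [277 174  24  24 176] [289.2 188.9] [0.56  0.055 0.066]
white [243 180  23  20 197] [253.6 188.7] [0.56  0.161 0.066]
```

View pics/topc.png

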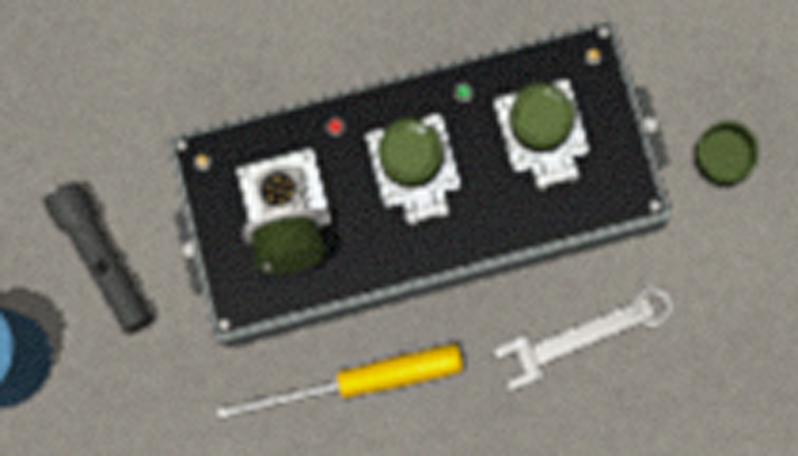

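>>> servo_tool(motion=[[0,0.407,-0.32,0,1],[0,0.407,-0.32,0,1],[0,0.407,-0.32,0,1],[0,0.407,-0.32,0,1],[0,0.407,-0.32,0,1],[0,0.407,-0.32,0,1],[0,0.407,-0.32,0,1],[0,0.407,-0.32,0,1]], force=40)

```text
clock: 0.9
tcp_pos: [0.4377, -0.2991, 0.4043]
orientation: [0.961, 1.35, -0.96]
contact_force: [1.1, -0.0, -0.2]
grip_width: 0.0
```

>>> servo_tool(motion=[[0,0.1,-0.05,0,1],[0,0.172,-0.4,3,1],[0,0.172,-0.4,3,1],[0,0.172,-0.4,3,1],[0,0.172,-0.4,3,1],[0,0.172,-0.4,3,1],[0,0.172,-0.4,3,1],[0,0.172,-0.4,3,1]])

```text
clock: 1.7
tcp_pos: [0.4689, 0.0868, 0.4048]
orientation: [1.0, 1.331, -1.0]
contact_force: [0.6, 0.1, 0.5]
grip_width: -0.0005
```

>>> servo_tool(motion=[[0,0.02,-0.05,0,1],[0,0.02,-0.06,0,1],[0,0.02,-0.06,0,1]])

```text
clock: 2.0
tcp_pos: [0.4707, 0.1531, 0.4047]
orientation: [0.997, 1.334, -0.995]
contact_force: [-0.1, -0.1, 1.1]
grip_width: 0.0004
```

```bash
cat >> h.py <<'E'
def wpose():
    o=get_obs(); T=np.eye(4); T[:3,:3]=R.from_rotvec(o['orientation']).as_matrix(); T[:3,3]=o['tcp_pos']; return T
def wonz(T,u,v,z):
    p=camera_params('wrist'); K=p['mtx']; x=(u-K[0,2])/K[0,0]; y=(v-K[1,2])/K[1,1]; r=np.hypot(x,y)
    s=np.sinc(r/np.pi); d=np.array([x*s,y*s,np.cos(r)]); M=T@p['T_tool_cam']; d=M[:3,:3]@d; o=M[:3,3]
    return o+d*(z-o[2])/d[2]
E
python3 - <<'E'
from h import *
T=wpose(); np.save('T1.npy',T); print(T.round(3)); print(get_obs()['clock'],get_obs()['joints'].round(3)); save('wrist','w1.png')
E
```

```text
[[-0.002  0.959  0.283  0.471]
 [ 0.002  0.283 -0.959  0.153]
 [-1.    -0.001 -0.003  0.405]
 [ 0.     0.     0.     1.   ]]
2.0 [-0.034  0.215 -0.461  1.951  0.11   1.001 -1.83 ]
```

View pics/w1.png

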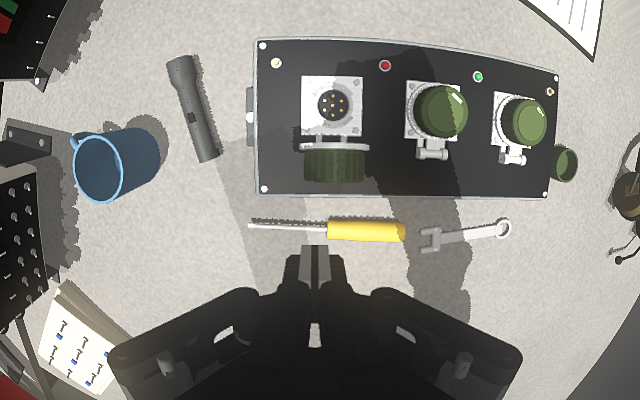

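The wrist view shows the socket mouth centre at about (333,106), its flange around it (303–363, 77–136), and the cap on edge at (335,165) with its mouth towards the socket. The box corners are at (263,45), (558,77), (545,195) and (264,189).

Run:
```python
from h import *
T=np.load('T1.npy')
s=wonz(T,333,106,.091); print('sock',s.round(4))
fl=[wonz(T,*p,.066) for p in [(303,77),(362,77),(364,136),(303,135)]]; print('flange',np.mean(fl,0).round(4), [np.linalg.norm(fl[i]-fl[i-1]).round(3) for i in range(4)])
c=[wonz(T,*p,.062) for p in [(263,45),(558,77),(545,195),(264,189)]]
print('corners',np.round(c,3).tolist())
b=[wonz(T,442,111,.096),wonz(T,524,121,.096)]; print('caps',np.round(b,3).tolist())
for e in (c[0]-c[1],c[3]-c[2],fl[0]-fl[1],s-b[1]): print(np.degrees(np.arctan2(-e[0],e[1])).round(1),np.linalg.norm(e).round(3))
for p in [(304,147),(370,147),(306,182),(364,182)]: print(p,[wonz(T,*p,z).round(3).tolist() for z in (.11,.137)])
print('top',onz('top',253.2,189.2,.091).round(4))
```

```text
sock [0.5514 0.1601 0.091 ]
flange [0.5522 0.1587 0.066 ] [np.float64(0.058), np.float64(0.058), np.float64(0.059), np.float64(0.061)]
corners [[0.594, 0.244, 0.062], [0.693, -0.096, 0.062], [0.545, -0.135, 0.062], [0.45, 0.203, 0.062]]
caps [[0.581, 0.062, 0.096], [0.608, -0.034, 0.096]]
16.3 0.353
15.7 0.351
17.3 0.058
16.4 0.202
(304, 147) [[0.51, 0.175, 0.11], [0.513, 0.175, 0.137]]
(370, 147) [[0.527, 0.12, 0.11], [0.528, 0.126, 0.137]]
(306, 182) [[0.481, 0.164, 0.11], [0.487, 0.165, 0.137]]
(364, 182) [[0.496, 0.115, 0.11], [0.5, 0.121, 0.137]]
top [0.5535 0.1578 0.091 ]
```

>>> servo_tool(motion=[[0,-0.03,0.017,0,1],[0,-0.03,0.017,0,1],[0.05,-0.03,0.017,0,1],[0.09,-0.03,0.017,0,1],[0.112,-0.03,0.017,0,1],[0.112,-0.03,0.017,0,1]])

```text
clock: 2.65
tcp_pos: [0.4459, 0.1241, 0.2898]
orientation: [0.995, 1.335, -1.005]
contact_force: [-0.1, -0.0, 0.2]
grip_width: -0.0002
```

Run:
```python
from h import *
T=wpose(); np.save('T2.npy',T); print(T.round(4),get_obs()['joints'].round(2)); f=save('wrist','w2.png'); g=save('side','s2.png')
a=cv2.resize(g[170:310,200:380],None,fx=2.8,fy=2.8)[:,:,::-1]
b=np.zeros((792,800,3),np.uint8); b[:400,:640]=f[:,:,::-1]; b[400:792,:504]=a
cv2.imwrite('pics/c2.png',b[:,:650][:600] if 0 else cv2.resize(b[:,:650],None,fx=.75,fy=.75))
```

```text
[[-7.800e-03  9.606e-01  2.777e-01  4.459e-01]
 [-1.400e-03  2.777e-01 -9.607e-01  1.241e-01]
 [-1.000e+00 -7.900e-03 -8.000e-04  2.898e-01]
 [ 0.000e+00  0.000e+00  0.000e+00  1.000e+00]] [-0.04  0.32 -0.43  2.13  0.2   0.73 -1.88]
```

View pics/c2.png

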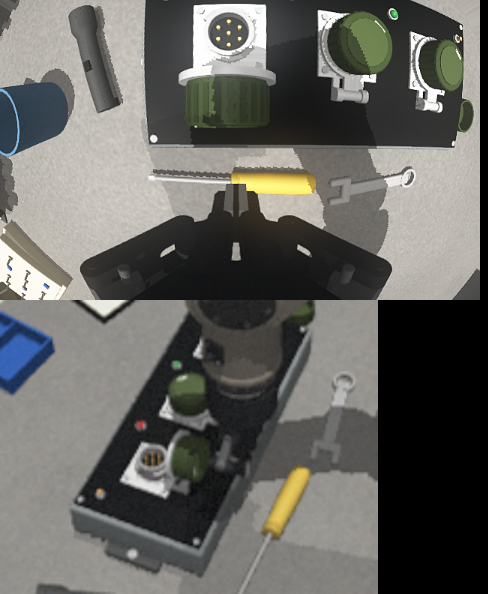

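The fingers are behind the cap's closed top and about 4 mm off its centre line. I push along +y of the tool.

>>> servo_tool(motion=[[0,0.01,-0.004,0,1],[0,0.02,-0.004,0,1],[0,0.03,-0.004,0,1],[0,0.04,-0.004,0,1],[0,0.05,-0.004,0,1],[0,0.06,-0.004,0,1],[0,0.07,-0.004,0,1],[0,0.08,-0.004,0,1]])

```text
clock: 3.55
tcp_pos: [0.5238, 0.1516, 0.2925]
orientation: [0.998, 1.332, -1.0]
contact_force: [-0.1, 0.9, 0.5]
grip_width: 0.0002
```

Run:
```python
from h import *
T=wpose(); print(T[:3,3].round(4)); f=save('wrist','w3.png'); g=save('side','s3.png')
a=cv2.resize(g[170:310,200:380],None,fx=2.8,fy=2.8)[:,:,::-1]
b=np.zeros((792,650,3),np.uint8); b[:400,:640]=f[:,:,::-1]; b[400:792,:504]=a
cv2.imwrite('pics/c3.png',cv2.resize(b,None,fx=.75,fy=.75))
```

```text
[0.5238 0.1516 0.2925]
```

View pics/c3.png

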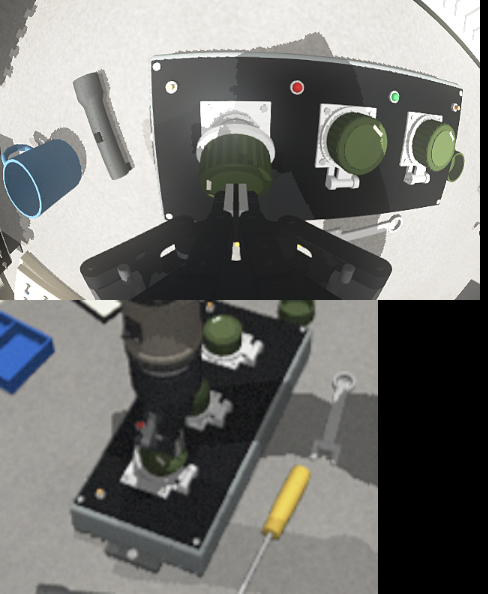

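The cap is leaning over the receptacle. I push a little more, then lift, move over its centre and press.

>>> servo_tool(motion=[[0,0.01,0,0,1],[0,0.012,0,0,1],[-0.04,0.008,0,0,1],[-0.04,0.034,0,0,1],[-0.04,0.034,0,0,1],[-0.02,0.034,0,0,1],[-0.01,0.034,0,0,1],[0,0.034,0,0,1]])

```text
clock: 4.45
tcp_pos: [0.5577, 0.1615, 0.2925]
orientation: [1.001, 1.33, -0.997]
contact_force: [3.6, 1.1, 3.0]
grip_width: 0.0
```

>>> servo_tool(motion=[[0.006,0,0,0,1],[0.012,0,0,0,1],[0.016,0,0,0,1]])

```text
clock: 4.75
tcp_pos: [0.5575, 0.1615, 0.2759]
orientation: [1.001, 1.33, -0.997]
contact_force: [1.2, 0.2, 1.7]
grip_width: -0.0001
```

>>> servo_tool(motion=[[0.002,0,0,0,1],[0.004,0,0,0,1],[0.004,0,0,0,1]])

```text
clock: 5.05
tcp_pos: [0.5573, 0.1615, 0.2717]
orientation: [1.0, 1.331, -0.998]
contact_force: [-0.1, -0.2, -0.5]
grip_width: -0.0
```

>>> servo_tool(motion=[[0.002,0,0,0,1],[0.004,0,0,0,1],[0.004,0,0,0,1]])

```text
clock: 5.35
tcp_pos: [0.5576, 0.1618, 0.2705]
orientation: [1.001, 1.329, -0.997]
contact_force: [-5.9, -3.0, 22.8]
grip_width: -0.0005
```

>>> servo_tool(motion=[[-0.03,0,0,0,1],[-0.08,0,0,0,0],[-0.1,-0.005,0,-8,-1],[-0.1,-0.005,0,-16,-1],[-0.1,-0.005,0,-24,-1],[-0.1,-0.005,0,-30,-1],[-0.1,-0.005,0,-30,-1]])

```text
clock: 6.05
tcp_pos: [0.5525, 0.16, 0.3704]
orientation: [0.599, 1.486, -0.597]
contact_force: [0.5, -0.4, 0.1]
grip_width: 0.0849
```

Run:
```python
from h import *
T=wpose(); np.save('T4.npy',T); print(T.round(4),get_obs()['joints'].round(2)); f=save('wrist','w4.png'); g=save('side','s4.png')
a=cv2.resize(g[170:310,200:380],None,fx=2.8,fy=2.8)[:,:,::-1]
b=np.zeros((792,650,3),np.uint8); b[:400,:640]=f[:,:,::-1]; b[400:792,:504]=a
cv2.imwrite('pics/c4.png',cv2.resize(b,None,fx=.75,fy=.75))
```

```text
[[ 1.000e-03  6.924e-01  7.215e-01  5.525e-01]
 [ 1.300e-03  7.215e-01 -6.924e-01  1.600e-01]
 [-1.000e+00  1.600e-03 -2.000e-04  3.704e-01]
 [ 0.000e+00  0.000e+00  0.000e+00  1.000e+00]] [ 0.03  0.4  -0.53  1.81  0.24  1.   -1.36]
```

View pics/c4.png

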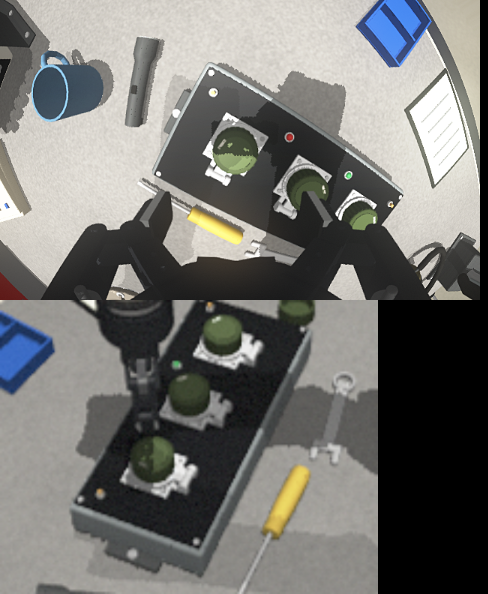

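Cap down on the receptacle, sitting level with its neighbours, the two others undisturbed. A clockwise turn decreases joint 7, so I turn back first, above the cap.

>>> servo_tool(motion=[[0,0,0,-8.5,-1],[0,0,0,-17,-1],[0,0,0,-25.5,-1],[0,0,0,-34,-1],[0,0,0,-42.5,-1],[0,0,0,-51,-1],[0,0,0,-59.5,-1],[0,0,0,-68,-1]])

```text
clock: 6.95
tcp_pos: [0.5525, 0.1601, 0.3702]
orientation: [-0.33, 1.544, 0.332]
contact_force: [0.2, 0.0, -0.5]
grip_width: 0.0854
```

>>> servo_tool(motion=[[0,0,0,-8.5,-1],[0,0,0,-17,-1],[0,0,0,-22,-1],[0,0,0,-22,-1]])

```text
clock: 7.35
tcp_pos: [0.5525, 0.16, 0.3699]
orientation: [-0.628, 1.477, 0.629]
contact_force: [-0.0, 0.3, 0.3]
grip_width: 0.0854
```

Run:
```python
from h import *
T=np.load('T4.npy'); f=cv2.imread('pics/w4.png'); m=cv2.inRange(cv2.cvtColor(f,cv2.COLOR_BGR2HSV),(30,50,15),(80,255,255))
n,l,s,c=cv2.connectedComponentsWithStats(cv2.morphologyEx(m,cv2.MORPH_CLOSE,np.ones((7,7))))
for i in range(1,n):
    if s[i,4]>300: print(s[i],c[i].round(0),wonz(T,*c[i],.092).round(4))
T=wpose(); print(T.round(4),get_obs()['joints'].round(2),get_obs()['clock'])
d=np.array([.552,.159,0])-T[:3,3]; print('to socket in tool',(T[:3,:3].T@d).round(4))
```

```text
[ 283  170   61   63 2933] [314. 201.] [0.5524 0.1599 0.092 ]
[ 383  225   56   56 1800] [408. 248.] [0.5836 0.0678 0.092 ]
[ 456  268   48   39 1270] [480. 287.] [ 0.6132 -0.0305  0.092 ]
[[ 1.000e-04 -7.203e-01  6.936e-01  5.525e-01]
 [ 1.000e-03  6.936e-01  7.203e-01  1.600e-01]
 [-1.000e+00  6.000e-04  8.000e-04  3.699e-01]
 [ 0.000e+00  0.000e+00  0.000e+00  1.000e+00]] [ 0.27  0.49 -0.87  1.79  0.42  1.06  0.05] 7.35
to socket in tool [ 0.3699 -0.0006 -0.0013]
```

>>> servo_tool(motion=[[0.04,0,0,0,-1],[0.08,0,0,0,-1],[0.105,0,0,0,-1],[0.122,0,0,0,-1],[0.122,0,0,0,-1]], force=40)

```text
clock: 7.85
tcp_pos: [0.5518, 0.1598, 0.2459]
orientation: [-0.626, 1.482, 0.628]
contact_force: [-0.6, 0.2, 0.3]
grip_width: 0.0856
```

>>> servo_tool(motion=[[0,0,0,0,1],[0,0,0,0,1],[0,0,0,0,1],[0,0,0,0,1],[0,0,0,0,1],[0,0,0,0,1]], force=40)

```text
clock: 8.45
tcp_pos: [0.5523, 0.1601, 0.2475]
orientation: [-0.626, 1.48, 0.627]
contact_force: [-2.1, -0.6, 8.0]
grip_width: 0.0496
```

>>> servo_tool(motion=[[0,0,0,7,1],[0,0,0,14,1],[0,0,0,21,1],[0,0,0,28,1],[0,0,0,35,1],[0,0,0,42,1],[0,0,0,49,1],[0,0,0,56,1]])

```text
clock: 9.25
tcp_pos: [0.5519, 0.16, 0.2477]
orientation: [0.142, 1.568, -0.142]
contact_force: [-2.1, -0.5, -0.7]
grip_width: 0.0494
```

```bash
python3 -c "
from h import *
o=get_obs();print(o['contact_force'].round(1),o['moment'].round(2),o['joints'].round(2),o['tcp_pos'].round(4),wpose()[:2,1])"
```

```text
[-2.1 -0.5 -0.7] [-0.07  0.33  0.11] [ 0.02  0.57 -0.54  1.89  0.4   0.79 -0.91] [0.5519 0.16   0.2477] [0.17962105 0.98373578]
```

>>> servo_tool(motion=[[0.0005,0,0,7,1],[0.001,0,0,14,1],[0.001,0,0,21,1],[0.001,0,0,28,1],[0.001,0,0,35,1],[0.001,0,0,42,1],[0.001,0,0,49,1],[0.001,0,0,56,1]])

```text
clock: 10.05
tcp_pos: [0.5516, 0.1602, 0.2475]
orientation: [0.903, 1.377, -0.905]
contact_force: [-2.4, 0.0, 3.7]
grip_width: 0.0496
```

```bash
python3 -c "
from h import *
o=get_obs();print(o['contact_force'].round(1),o['moment'].round(2),o['joints'].round(2),o['tcp_pos'].round(4),wpose()[:2,1])"
```

```text
[-2.4  0.   3.7] [-0.03  0.55  0.01] [-0.16  0.53 -0.3   1.91  0.22  0.74 -1.75] [0.5516 0.1602 0.2475] [0.91792492 0.39675136]
```

>>> servo_tool(motion=[[0.0005,0,0,5,1],[0.0005,0,0,10,1],[0.0005,0,0,14,1],[0.0005,0,0,14,1]])

```text
clock: 10.45
tcp_pos: [0.5515, 0.1603, 0.2476]
orientation: [1.086, 1.283, -1.088]
contact_force: [-1.4, -1.3, 2.4]
grip_width: 0.0495
```

```bash
python3 -c "
from h import *
o=get_obs();print(o['contact_force'].round(1),o['moment'].round(2),o['joints'].round(2),wpose()[:2,1])"
```

```text
[-1.4 -1.3  2.4] [-0.3   0.23  0.54] [-0.21  0.52 -0.24  1.91  0.18  0.73 -1.95] [0.98646512 0.16396728]
```

>>> servo_tool(motion=[[0,0,0,4,1],[0,0,0,8,1],[0,0,0,8,1]])

```text
clock: 10.75
tcp_pos: [0.5532, 0.1601, 0.2483]
orientation: [1.19, 1.219, -1.185]
contact_force: [5.9, -3.5, -3.7]
grip_width: 0.0498
```

```bash
python3 -c "
from h import *
o=get_obs();print(o['contact_force'].round(1),o['moment'].round(2),o['joints'].round(2),wpose()[:2,1])"
```

```text
[ 5.9 -3.5 -3.7] [-0.35 -1.46  1.25] [-0.23  0.52 -0.2   1.91  0.15  0.72 -2.07] [0.99959332 0.02816033]
```

>>> servo_tool(motion=[[0,0,0,0,1],[0,0,0,0,1],[0,0,0,3,1],[0,0,0,5,1],[0,0,0,5,1]], force=60)

```text
clock: 11.25
tcp_pos: [0.5532, 0.16, 0.2483]
orientation: [1.255, 1.177, -1.25]
contact_force: [1.2, -1.3, -1.2]
grip_width: 0.0488
```

```bash
python3 -c "
from h import *
o=get_obs();print(o['contact_force'].round(1),o['moment'].round(2),o['joints'].round(2),wpose()[:2,1])"
```

```text
[ 1.2 -1.3 -1.2] [-0.43 -0.25  0.81] [-0.25  0.52 -0.18  1.91  0.14  0.72 -2.14] [ 0.99820734 -0.05969113]
```

Moment rose from about 0 to 1.25 N m near 125–134°, so it looks like the stop with the pads slipping. I regrip to confirm.

>>> servo_tool(motion=[[0,0,0,0,-0.3],[0,0,0,0,-0.3],[0,0,0,0,-0.3],[0,0,0,-8,-0.3],[0,0,0,-16,-0.3],[0,0,0,-24,-0.3],[0,0,0,-24,-0.3]])

```text
clock: 11.95
tcp_pos: [0.5532, 0.1599, 0.2484]
orientation: [0.942, 1.355, -0.938]
contact_force: [0.4, 0.2, -0.1]
grip_width: 0.0558
```

>>> servo_tool(motion=[[0,0,0,0,1],[0,0,0,0,1],[0,0,0,0,1],[0,0,0,0,1],[0,0,0,0,1]], force=80)

```text
clock: 12.45
tcp_pos: [0.5531, 0.1607, 0.2489]
orientation: [0.944, 1.355, -0.938]
contact_force: [-2.9, 3.8, 5.8]
grip_width: 0.0484
```

```bash
python3 -c "
from h import *
o=get_obs();print(o['contact_force'].round(1),o['moment'].round(2),o['joints'].round(2),wpose()[:2,1])"
```

```text
[-2.9  3.8  5.8] [ 0.35  0.59 -0.08] [-0.17  0.52 -0.28  1.91  0.21  0.73 -1.79] [0.93654653 0.35051407]
```

>>> servo_tool(motion=[[0,0,0,2,1],[0,0,0,4,1],[0,0,0,5,1],[0,0,0,5,1]])

```text
clock: 12.85
tcp_pos: [0.5532, 0.1602, 0.249]
orientation: [1.007, 1.322, -1.003]
contact_force: [-0.1, -5.0, 4.7]
grip_width: 0.0485
```

```bash
python3 -c "
from h import *
o=get_obs();print(o['contact_force'].round(1),o['moment'].round(2),o['joints'].round(2),wpose()[:2,1])"
```

```text
[-0.1 -5.   4.7] [-1.24 -0.01  2.26] [-0.19  0.52 -0.26  1.91  0.2   0.73 -1.86] [0.96297122 0.2695661 ]
```

Turning 5° raises the moment to 2.3 N m straight away, so the cap is at the stop. I release and lift.

>>> servo_tool(motion=[[0,0,0,-1,0],[0,0,0,-1,-1],[0,0,0,-1,-1],[0,0,0,-1,-1],[-0.05,0,0,0,-1],[-0.1,0,0,0,-1],[-0.12,0,0,0,-1],[-0.12,0,0,0,-1]], force=40)

```text
clock: 13.65
tcp_pos: [0.5537, 0.1607, 0.3729]
orientation: [1.013, 1.317, -0.999]
contact_force: [-0.1, 0.6, -0.2]
grip_width: 0.0851
```

Run:
```python
from h import *
T=wpose(); f=save('wrist','w5.png'); g=save('side','s5.png')
a=cv2.resize(g[170:310,200:380],None,fx=2.8,fy=2.8)[:,:,::-1]
b=np.zeros((792,650,3),np.uint8); b[:400,:640]=f[:,:,::-1]; b[400:792,:504]=a
cv2.imwrite('pics/c5.png',cv2.resize(b,None,fx=.75,fy=.75)); print(get_obs()['contact_force'],T[:3,3])
```

```text
[ 0.37794824 -0.33413228 -0.40184326] [0.55370763 0.16071562 0.37291113]
```

View pics/c5.png

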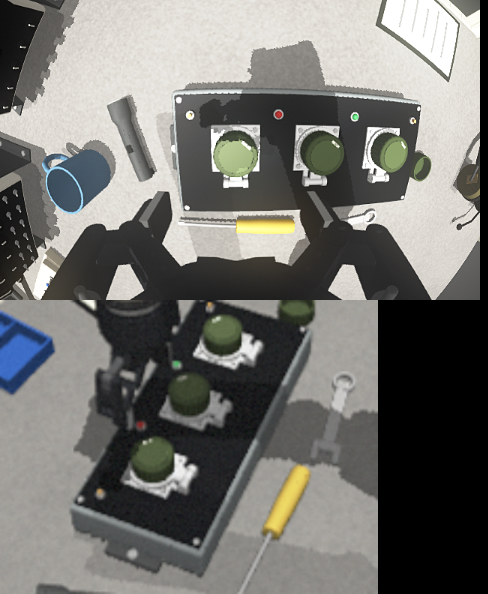

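All three caps sit level on their receptacles, the loose things are where they were, and the robot is clear.

```bash
python3 -c "
from bench import *
print(hand_in())"
```

```text
the job is handed in; nothing more can be done
None
```

The open cap, on the receptacle at the torch end of the box, is on its receptacle and screwed clockwise to its stop. I handed the job in at about 13.7 s.

- **Swing and press:** I pushed the cap over with shut fingers from behind its closed top and pressed it down. The fingertips stopped at about 97.5 mm with 23 N. A fully home cap's top should be at 98 mm, so the lugs had passed the thread gaps.
- **Screwing down:** I gripped the ribs and turned clockwise. The turning moment stayed near zero for the first 113°, then climbed to 1.25 N m by about 134°, where the pads were probably slipping.
- **Check at the stop:** In the next few degrees the moment read only 0.8 N m, which left it unclear whether the cap was slipping or still turning. I regripped 24° back with more force, and a 5° turn raised the moment straight to 2.3 N m, so I took the cap to be at its stop. The cap's angle itself was not measured.
- **Last pictures:** All three caps sit level, the screwdriver, spanner, torch, mug and spare cap look unmoved, and the gripper is clear of everything. The headset is only partly in view there. I judged this by eye.

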